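# Index the pen carousel and hold the blue marker out

## Task

Turn the pen carousel by its orange knob one click, whichever way brings the blue marker to the open front of the stand, and leave it clicked in there. Then draw the blue marker up out of its pocket, raise it until its middle is at least 20 cm above the worktop, and tip it to lean about 45 degrees, so that a colleague can take it; finish while still holding it there, still, with nothing else bearing it. Leave the red marker in its pocket and do not disturb the mug, ticket pad and box cutter.

Things in the scene. Friction and masses are not known exactly. Their poses are not given: they have to be found in the camera images.
- caddy: Pen carousel's stand, fixed: grey base plate 220 x 220 x 12 mm, posts, clear roof 157 to 164 mm above the worktop. Origin: under the base's centre, on the carousel's vertical axis; x from open front to back. The roof spans x = -0.041 to 0.108, y = +-0.108; in front of it (yellow mark) it is open above. The markers start under the roof in the tubes left and right of the front one, either way round.
- opening (a point): Fixed point 85 mm above the worktop at the open front, 75 mm in front (-x of the stand) of the carousel's axis: here the front tube stands when clicked in. Five grey upright tubes on the carousel's disc, 72 degrees apart on a circle of radius 75 mm: inner diameter 21, outer 29, rim 75 and inner floor 25 mm above the worktop. The front one is empty at the start.
- carousel (a joint): Carousel angle (rad), positive anticlockwise from above, 0 at the start. Springy clicks hold it at -1.257, 0 and +1.257 (one tube either way); stops at +-1.42. Getting over takes about 0.1 N m; it stays clicked in. Turn to +1.257 if the blue marker stands on the stand's +y side, to -1.257 if on its -y side.
- knob_grip (a point): Middle of the orange bar knob on the carousel's axis, above the roof; the bar is 46 mm long, 14 mm wide and 35 mm high, from 169 to 204 mm above the worktop; this point is 192 mm up. The bar's length is this point's x axis (which is the stand's x axis at the start) and it turns with the carousel.
- blue_marker_center (a point): Centre (half-way along) of the blue marker: round, 126 mm long, blue cap 18 mm thick and 42 mm long, white barrel 17 mm thick, 16 to 36 g. Its x axis runs along it from the cap to the other end. It stands upright, cap up, loose in its tube: centre 88 mm and cap's top 151 mm above the worktop. The cap stays on.
- red_marker_center (a point): Centre of the red marker, the same size and standing in the same way as the blue one, in another tube; leave it there.
- mug: Navy mug, 68 x 90 x 62 mm, standing beside the stand; origin at the centre of its underside. Leave alone.
- pad: White pad of tickets lying flat, 60 x 85 x 19 mm; origin at the centre of its underside. Leave alone.
- cutter: Yellow box cutter lying flat to the left of the stand, 131 x 18 x 14 mm; origin at the centre of its underside, x along it. Leave alone.

How it is judged:
On the way, in this order (a step that is already met when the one before it is completed fails the run):
1. the blue marker, still standing in its tube, has been brought to the open front and the carousel rests clicked in (horizontal distance between blue_marker_center and opening below 0.012 m and height (world z) of blue_marker_center below 0.1 m and (value of joint carousel between 1.1266 and 1.3866 rad or value of joint carousel between -1.3866 and -1.1266 rad) and velocity of joint carousel between -0.15 and 0.15 rad/s), for 0.2 s.
2. the blue marker is drawn up clear of its tube while the carousel stays clicked in (height (world z) of blue_marker_center above 0.145 m and (value of joint carousel between 1.1266 and 1.3866 rad or value of joint carousel between -1.3866 and -1.1266 rad) and contact force between blue_marker and the fingers above 0.3 N), for 0.1 s.
At the end, for the whole second after the job is handed in: The blue marker is held still in the fingers, its centre more than 200 mm above the worktop, leaning 30 to 60 degrees from vertical, not touching the stand; the carousel is within 0.13 rad of the click that has the marker's tube at the front; the red marker stands in its tube (height (world z) of blue_marker_center above 0.2 m and (angle between blue_marker_center's own x axis and vertical between 0.524 and 1.047 rad or angle between blue_marker_center's own x axis and vertical between 2.094 and 2.618 rad) and contact force between blue_marker and the fingers above 0.3 N and contact force between blue_marker and caddy below 0.05 N and linear speed of blue_marker below 0.03 m/s and angular speed of blue_marker below 0.3 rad/s and (value of joint carousel between 1.1266 and 1.3866 rad or value of joint carousel between -1.3866 and -1.1266 rad) and height (world z) of red_marker_center between 0.07 and 0.1 m and horizontal distance between red_marker_center and caddy below 0.09 m); the arm keeps its last pose, push and grip.
It fails at once if the red marker is lifted out of its tube (height (world z) of red_marker_center above 0.11 m).
It fails at once if the mug, ticket pad or box cutter is shifted more than 30 mm (distance of any of mug, pad, cutter from where it was at the start of the episode above 0.03 m).
It also fails if it takes over 51 s, if anything falls off the work surface, if the arm or the gripper's body presses on something with over 40 N, if the wrist force passes 120 N, or if a joint passes its speed limit or range.

## Robot

A 6-joint arm with a two-finger parallel gripper is mounted at the origin on a cart in front of the work surface, level with it; the furniture and walls round the work are solid. World frame = base frame: x ahead of the robot, y to its left, z up, the work surface at z = 0. Lengths are in m, angles in rad, forces in N, time in s.
With the tool pointing down it reaches from about 0.3 to 0.775 m from the base axis. Payload 14.6 kg.
Tool frame: the origin (TCP) lies at the very end of the fingers, on their centre line; the grasp point (between the pads) lies 19 mm behind it; z points along the fingers, x is the direction in which the jaws open and shut, and the axes are right-handed (so a half turn about z gives the same grasp; the last joint's range is limited). The gripper opens to 94 mm and grips with 3 to 60 N. Pads are 16 mm wide; open, the fingers measure 119 mm over their backs; the gripper's body (75 mm by 177 mm) begins 78 mm behind the grasp point.
Start: joints at [1.045, 0.3, 1.521, -0, 1.321, -0.067], TCP at [0.244, 0.493, 0.205] pointing down, gripper open.
Joint ranges: [-3.03, 3.03], [-0.79, 2.21], [0.23, 2.52], [-1.04, 4.18], [0, 3.07], [-2.55, 2.55]. Speed limits (rad/s): [2.22, 2.22, 2.57, 3.14, 3.14, 3.14].

## Interface

Orientations are given as [roll, pitch, yaw] about the fixed x, y, z axes, in that order (R = Rz(yaw) Ry(pitch) Rx(roll)).
In Python, from station import ctrl gives the robot as it stands.
- The arm moves only by the shell command python3 -m inch 'ROWS' [FORCE]. ROWS is JSON, one flat list of numbers, 7 for each row, row after row: the shift along the tool's x, y, z in cm, then the turn, a rotation vector about the tool's x, y, z in rad, then the opening, from 0 (shut) to 1 (fully open). In form: [tx, ty, tz, wx, wy, wz, claw, tx, ty, tz, wx, wy, wz, claw, ...]. A call has 1 to 20 rows; each row shifts and turns the commanded pose from where the row before left it, along the tool's axes as they then stand; what a row does not reach is not made up. A row lasts 1/8 s, in which the tool goes at most 62.5 mm and 10.7 degrees, less where a joint would pass 70% of its speed; a pose out of reach is approached as far as the arm can. A call is refused whole if a number of a shift passes 6.25 or a number of a turn 0.188, either way. A call with a gripper value outside its range is refused whole. The fingers move at their own pace and stop on an object; FORCE is the grip in N (left out, the last holds). Time passes only in rows, so rows that do not move let the fingers close. It gives the time, the measured TCP pose, the force and the opening at its end, in the units of the state.
- ctrl.get_obs(): the state, without advancing time (a new reading comes with each control period).
- ctrl.camera(name): name is "side" or "top"; returns (picture, depth): 420x560x3 uint8, red, green, blue; 420x560 float32, m along the optical axis (not along the pixel's ray), 0 where there is no reading.
- ctrl.camera_params(name): a dict with "vertical_fov" (degrees; the focal length in pixels is half the picture's height over the tangent of half this angle, whatever the lens; pixels are square), "cx", "cy" (the principal point, pixels), "camera_from_world" (4x4, takes a point from world to camera coordinates). Camera axes: x right, y down, z forward; pixel columns grow to the right and rows downward; lengths in m; the calibration is good to about 2 mm. A picture is of the moment at which its call begins. camera_params takes no time and is no camera call.
- ctrl.hand_in(): hands the job in, once; it reports no verdict.
Trained networks look in the newest picture that a camera, given by its name, has taken for a name from the list of things; names that differ only in an ending like _2 or _b are one class to them, and where a whole thing is asked for, a point or a joint stands for the part that bears it (a point fixed in the world has none). Each returns a list of dicts, best first, with "score" (0 to 1); they miss things now and then, are a little off and sometimes report something else, mostly with a low value. They report only what shows in the picture. A call takes as long as a camera call.
- ctrl.spot_in(camera, label): "bbox" ([centre column, centre row, width, height] in pixels, round what is visible of it).
- ctrl.place_of(camera, label): "centre" ([column, row] in pixels: a listed point, or the origin of a listed thing).
The state is a dict: "time_s": time; "qpos": joint angles; "joint_vel": joint speeds; "tau": joint torques, N m; "ee_pos": TCP position; "eef_rot": TCP orientation; "force": force on the tool from outside, world axes, zero at the start; "moment": the same for the moment, N m; "grip_width": finger opening in m.
Only numpy, scipy, OpenCV 4.12 (cv2) and the standard library are available. Lean on these libraries where they do the work, as an engineer would, in place of code of your own. Each camera call takes 0.05 s, during which the arm holds its last target. There are 200 camera calls.

## Working session

There is one attempt and no reset: what is moved stays moved. The work goes in short steps, Python scripts to look and compute and a shell command to move; the robot and the scene stay as the last step left them, time stands still between calls to the robot, and variables do not carry over. Pictures are saved under pics/ and viewed, about 8 in all and at most 12, crops included, and the job is handed in when it is done.

```bash
mkdir -p pics
cat > h.py <<'E'
import numpy as np, cv2
from station import ctrl
from scipy.spatial.transform import Rotation as R
def cam(n):
    p=ctrl.camera_params(n); T=np.array(p["camera_from_world"]); f=210/np.tan(np.radians(p["vertical_fov"])/2)
    return T,f,p["cx"],p["cy"]
def ray(n,uv):
    T,f,cx,cy=cam(n); d=np.array([(uv[0]-cx)/f,(uv[1]-cy)/f,1.]); Rw=T[:3,:3].T
    return -Rw@T[:3,3], Rw@d
def at_z(n,uv,z):
    o,d=ray(n,uv); return o+d*(z-o[2])/d[2]
def proj(n,p):
    T,f,cx,cy=cam(n); q=T[:3,:3]@p+T[:3,3]; return np.array([cx+f*q[0]/q[2],cy+f*q[1]/q[2]])
def snap(n,fn):
    im,d=ctrl.camera(n); cv2.imwrite("pics/"+fn,im[:,:,::-1]); return im,d
E
python3 - <<'E'
from h import *
np.set_printoptions(precision=4,suppress=True)
for n in ("top","side"):
    snap(n,n+"0.png"); print(n,ctrl.camera_params(n))
    for l,z in (("caddy",0),("knob_grip",.192),("opening",.085),("blue_marker_center",.088),("red_marker_center",.088),("mug",0),("pad",0),("cutter",0)):
        for r in ctrl.place_of(n,l)[:2]: print(l,r["score"],r["centre"],at_z(n,r["centre"],z))
print(ctrl.get_obs())
E
```

```text
top {'vertical_fov': 44.25447002472558, 'cx': 270.1479763697964, 'cy': 207.59160615725816, 'camera_from_world': array([[ 0.1537, -0.9881,  0.0045, -0.0378],
       [-0.8743, -0.1381, -0.4654,  0.5224],
       [ 0.4605,  0.0676, -0.8851,  1.3923],
       [ 0.    ,  0.    ,  0.    ,  1.    ]])}
caddy 0.74 [286.1, 216.0] [ 0.567  -0.0017  0.    ]
knob_grip 0.68 [291.5, 188.9] [ 0.5585 -0.0123  0.192 ]
opening 0.56 [285.4, 228.7] [ 0.4818 -0.0089  0.085 ]
blue_marker_center 0.59 [266.3, 211.6] [0.528  0.0561 0.088 ]
blue_marker_center 0.22 [386.9, 252.9] [ 0.4493 -0.3112  0.088 ]
red_marker_center 0.49 [311.1, 211.9] [ 0.5481 -0.0779  0.088 ]
mug 0.66 [388.1, 253.1] [ 0.4891 -0.3308  0.    ]
pad 0.83 [173.5, 224.6] [0.4811 0.3467 0.    ]
cutter 0.55 [143.6, 209.5] [0.5187 0.4546 0.    ]
side {'vertical_fov': 42.11217727239045, 'cx': 273.5009396060723, 'cy': 209.9140644243362, 'camera_from_world': array([[-0.9946, -0.1005,  0.0248,  0.5235],
       [-0.0731,  0.513 , -0.8553,  0.1339],
       [ 0.0732, -0.8525, -0.5176,  1.6973],
       [ 0.    ,  0.    ,  0.    ,  1.    ]])}
caddy 0.79 [262.9, 239.2] [0.5602 0.0007 0.    ]
knob_grip 0.61 [264.5, 187.6] [0.5573 0.0084 0.192 ]
opening 0.9 [289.7, 216.1] [ 0.479  -0.0135  0.085 ]
blue_marker_center 0.53 [268.4, 226.6] [0.5379 0.0601 0.088 ]
mug 0.7 [289.7, 189.0] [ 0.5003 -0.3411  0.    ]
pad 0.63 [275.7, 311.7] [0.4866 0.3348 0.    ]
cutter 0.64 [256.6, 344.4] [0.5218 0.4593 0.    ]
{'time_s': 0.9, 'qpos': array([ 1.0454,  0.2999,  1.521 ,  0.    ,  1.3207, -0.0666]), 'joint_vel': array([ 0.0007, -0.0019,  0.0017,  0.0017, -0.0012,  0.0009]), 'tau': array([  0.001 , -53.1674, -35.291 ,   0.0708,   0.0214,   0.0001]), 'ee_pos': array([0.2436, 0.4931, 0.2054]), 'eef_rot': array([-3.1416,  0.    ,  1.112 ]), 'force': array([-0.3791, -0.3465,  0.2626]), 'moment': array([0.0228, 0.0314, 0.0054]), 'grip_width': 0.09381927144494423}
```

Run:
```python
import cv2
a=cv2.imread("pics/top0.png")[120:300,200:400]; b=cv2.imread("pics/side0.png")[120:300,180:380]
cv2.imwrite("pics/c0.png",cv2.hconcat([cv2.resize(a,(400,360)),cv2.resize(b,(400,360))]))
```

```text
(no output)
```

View pics/c0.png

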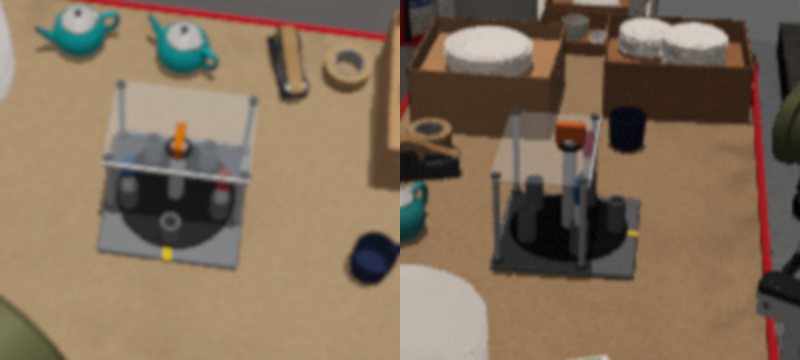

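View pics/top0.png

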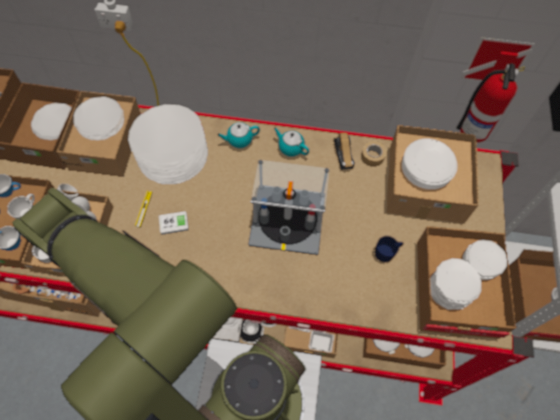

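The stand's open front faces the robot. Blue is at crop (128,180), on the left/+y side, and red is on the right, so the turn is +1.257. Next I'll fit the stand pose from its corners and the knob.

Run:
```python
from h import *
from scipy.optimize import least_squares
np.set_printoptions(precision=4,suppress=True)
obs=[]
for n,box in (("top",(150,260,240,340)),("side",(160,260,220,310))):
    im=cv2.imread(f"pics/{n}0.png"); hsv=cv2.cvtColor(im,cv2.COLOR_BGR2HSV)
    m=np.zeros(im.shape[:2],np.uint8); r0,r1,c0,c1=box
    for nm,lo,hi in (("orange",(5,170,120),(18,255,255)),("yellow",(22,150,120),(35,255,255)),("blue",(100,110,50),(125,255,255)),("red",(0,120,70),(4,255,255))):
        k=cv2.inRange(hsv,lo,hi); k2=m.copy(); k2[r0:r1,c0:c1]=k[r0:r1,c0:c1]
        N,L,S,C=cv2.connectedComponentsWithStats(k2)
        for i in range(1,N):
            if S[i,4]>3: print(n,nm,S[i],C[i])
P=[("top",(249,245),(-.11,.11,.012)),("top",(318,253.5),(-.11,-.11,.012)),
("top",(260,161.5),(.108,.108,.162)),("top",(326.5,170),(.108,-.108,.162)),("top",(252.5,201.5),(-.041,.108,.162)),("top",(325,209),(-.041,-.108,.162)),
("side",(227.5,254),(.11,.11,.012)),("side",(296.5,257.5),(-.11,.11,.012)),("side",(300,220),(-.11,-.11,.012)),("side",(228,208),(.108,.108,.162)),("side",(279,209),(-.041,.108,.162))]
def W(p,q): c,s=np.cos(p[2]),np.sin(p[2]); return np.array([p[0]+c*q[0]-s*q[1],p[1]+s*q[0]+c*q[1],q[2]])
def res(p): return np.concatenate([proj(n,W(p,q))-uv for n,uv,q in P])
s=least_squares(res,[.56,0,-.1],loss="soft_l1"); print(s.x); print(res(s.x).reshape(-1,2))
for n in("top","side"):
    for q in ((0,0,.192),(0,0,.204),(-.11,0,.012)): print(n,q,proj(n,W(s.x,q)))
```

```text
top orange [287 182   5  14  50] [289.3  188.74]
top yellow [281 243   5   7  23] [282.8696 246.2609]
top blue [261 206   6   2  11] [263.7273 206.4545]
side orange [258 181  14   3  32] [264.4688 182.125 ]
side yellow [294 236   5   2  10] [296.  236.5]
side blue [267 212   3   8  18] [267.9444 215.8889]
[ 0.5543 -0.0083  0.0337]
[[-0.5278  0.9205]
 [ 1.717   0.507 ]
 [-2.4041 -1.2772]
 [ 2.5502 -2.2968]
 [-1.6974  1.8926]
 [ 0.5347  2.5496]
 [-1.5328 -1.2931]
 [ 2.1781 -0.4551]
 [ 0.4806 -1.623 ]
 [-2.3029  1.9836]
 [-1.7693  3.8776]]
top (0, 0, 0.192) [289.8911 189.9796]
top (0, 0, 0.204) [290.0531 187.885 ]
top (-0.11, 0, 0.012) [283.966  249.9492]
side (0, 0, 0.192) [266.1376 185.0307]
side (0, 0, 0.204) [266.2087 181.5213]
side (-0.11, 0, 0.012) [299.6282 236.6628]
```

```bash
python3 -m inch '[-2.2,3.6,-0.8,0,0,0,1,-2.2,3.6,-0.8,0,0,0,1,-2.2,3.6,-0.8,0,0,0,1,-2.2,3.6,-0.8,0,0,0,1,-2.2,3.6,-0.8,0,0,0,1,-2.2,3.6,-0.8,0,0,0,1,-2.2,3.6,-0.8,0,0,0,1,-2.2,3.6,-0.8,0,0,0,1,-2.2,3.6,-0.8,0,0,0,1,-2.2,3.6,-0.8,0,0,0,1,-2.2,3.6,-0.8,0,0,0,1,-2.2,3.6,-0.8,0,0,0,1,-2.2,3.6,-0.8,0,0,0,1,-2.2,3.6,-0.8,0,0,0,1]' 10 && python3 -m inch '[0,0,0,0,0,0.177,0.6,0,0,0,0,0,0.177,0.6,0,0,0,0,0,0.177,0.6,0,0,0,0,0,0.177,0.6,0,0,0,0,0,0.177,0.6,0,0,0,0,0,0.177,0.6,0,0,0,0,0,0.177,0.6,0,0,0,0,0,0.177,0.6,0,0,0,0,0,0.177,0.6,0,0,0,0,0,0.177,0.6,0,0,0,0,0,0.177,0.6,0,0,0,0,0,0.177,0.6,0,0,0,0,0,0.177,0.6,0,0,0,0,0,0.177,0.6,0,0,0,0,0,0.177,0.6,0,0,0,0,0,0,0.6]'; python3 -c "
from h import *
print(ctrl.get_obs())
snap('side','side1.png'); snap('top','top1.png')
a=cv2.imread('pics/top1.png')[120:300,200:400]; b=cv2.imread('pics/side1.png')[100:280,180:380]
cv2.imwrite('pics/c1.png',cv2.hconcat([cv2.resize(a,(400,360)),cv2.resize(b,(400,360))]))
o=[proj('side',np.array(p)) for p in ((.558,-.008,.204),)];print(o)"
```

```text
time_s: 2.65
ee_pos: [0.5596, -0.0075, 0.3178]
eef_rot: [3.141, -0.0, 1.112]
force: [0.5, 0.3, 0.5]
grip_width: 0.0945
time_s: 4.65
ee_pos: [0.559, -0.0062, 0.3174]
eef_rot: [3.142, 0.0, -1.542]
force: [-0.3, 0.2, -0.7]
grip_width: 0.0562
{'time_s': 4.65, 'qpos': array([-7.66628498e-02,  2.63671617e-01,  1.31107932e+00,  1.64649208e-05,
        1.56687751e+00,  1.46527211e+00]), 'joint_vel': array([-0.00088312,  0.00105279, -0.00119291, -0.00102303,  0.00036323,
       -0.10627396]), 'tau': array([-2.92277802e-02, -5.31446993e+01, -3.73797762e+01,  1.65519974e-02,
       -7.38671492e-02,  2.05463961e+00]), 'ee_pos': array([ 0.55904792, -0.00623008,  0.3174351 ]), 'eef_rot': array([ 3.14155879e+00,  2.01432516e-05, -1.54193502e+00]), 'force': array([-0.29808411,  0.23801821, -0.70362186]), 'moment': array([-0.01500779,  0.14849721, -0.03329849]), 'grip_width': 0.056162916142222706}
[array([264.96600156, 181.4775179 ])]
```

View pics/c1.png

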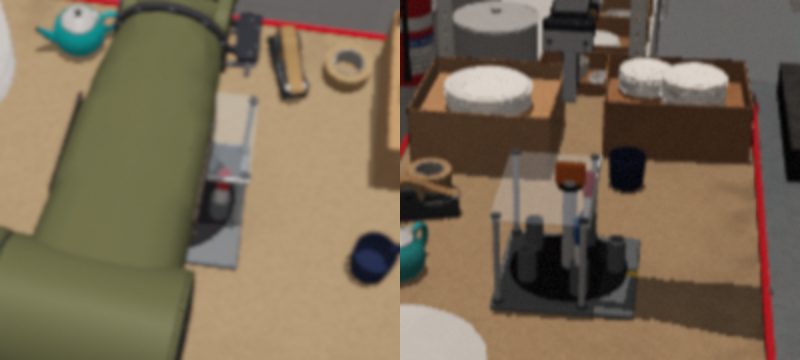

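The side view shows the finger (column 265) above the knob (265.5), so they line up in x. I'll descend and grip.

```bash
python3 -m inch '[0.1,0,2.8,0,0,0,0.5,0.1,0,2.8,0,0,0,0.5,0,0,2.8,0,0,0,0.5,0,0,2.8,0,0,0,0.5,0,0,2.7,0,0,0,0.5,0,0,0,0,0,0,0.5]' && python3 -m inch '[0,0,0,0,0,0,0,0,0,0,0,0,0,0,0,0,0,0,0,0,0,0,0,0,0,0,0,0,0,0,0,0,0,0,0]' 10; python3 -c "
from h import *
print(ctrl.get_obs()['force'],ctrl.get_obs()['moment'],ctrl.get_obs()['qpos'])
im,_=snap('side','side2.png');cv2.imwrite('pics/c2.png',cv2.resize(cv2.imread('pics/side2.png')[120:270,190:340],(600,600)))"
```

```text
time_s: 5.5
ee_pos: [0.5583, -0.0082, 0.177]
eef_rot: [3.138, 0.0, -1.54]
force: [0.0, -0.1, -0.1]
grip_width: 0.0468
time_s: 6.12
ee_pos: [0.5592, -0.0062, 0.1791]
eef_rot: [-3.141, 0.003, -1.542]
force: [-0.9, 14.2, 2.7]
grip_width: 0.0143
[-0.93373987 14.19168549  2.7303077 ] [2.54509629 0.4078003  0.00468063] [-0.07823906  0.34218675  1.52808321  0.0035303   1.27101676  1.46259522]
```

View pics/c2.png

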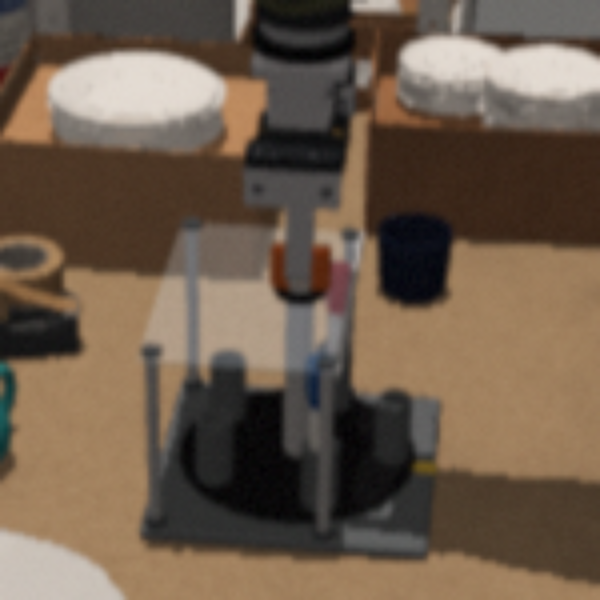

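```bash
python3 -m inch '[-0.2,0.1,0,0,0,0,0,0,0,0,0,0,0,0,0,0,0,0,0,-0.1,0,0,0,0,0,0,-0.1,0,0,0,0,0,0,-0.1,0,0,0,0,0,0,-0.1,0,0,0,0,0,0,0,0]' 12; python3 -c "
from h import *
print(ctrl.get_obs()['moment'])"
```

```text
time_s: 7.05
ee_pos: [0.559, -0.0058, 0.1791]
eef_rot: [-3.139, -0.0, -1.141]
force: [5.8, 3.2, -0.1]
grip_width: 0.014
[ 0.67333564 -0.92788758 -0.0993147 ]
```

```bash
python3 -m inch '[0,0,0,0,0,-0.1,0,0,0,0,0,0,-0.1,0,0,0,0,0,0,-0.1,0,0,0,0,0,0,-0.1,0,0,0,0,0,0,0,0]'; python3 -m inch '[0,0,0,0,0,-0.1,0,0,0,0,0,0,-0.1,0,0,0,0,0,0,-0.1,0,0,0,0,0,0,-0.1,0,0,0,0,0,0,-0.057,0,0,0,0,0,0,0,0,0,0,0,0,0,0,0]'; python3 -c "
from h import *
print(ctrl.get_obs()['moment'])"
```

```text
time_s: 7.68
ee_pos: [0.5588, -0.0055, 0.1791]
eef_rot: [-3.139, -0.001, -0.741]
force: [4.3, 5.0, -0.5]
grip_width: 0.014
time_s: 8.55
ee_pos: [0.5584, -0.0053, 0.1791]
eef_rot: [-3.14, -0.001, -0.285]
force: [1.6, 6.2, 2.4]
grip_width: 0.0139
[ 1.22774895 -0.12760955 -0.02304852]
```

```bash
python3 -m inch '[0,0,0,0,0,0,0.3,0,0,0,0,0,0,0.3,0,0,0,0,0,0,0.3,0,0,-2,0,0,0,0.3,0,0,-4,0,0,0,0.5,0,0,-4,0,0,0,0.5,0,0,-4,0,0,0,0.5,0,0,0,0,0,0.18,0.5,0,0,0,0,0,0.18,0.5,0,0,0,0,0,0.18,0.5,0,0,0,0,0,0.18,0.5,0,0,0,0,0,0.18,0.5,0,0,0,0,0,0.18,0.5,0,0,0,0,0,0.177,0.5,0,0,0,0,0,0,0.5]'
python3 - <<'E'
from h import *
np.set_printoptions(precision=4,suppress=True)
for n in("top","side"):
    snap(n,n+"3.png")
    for l,z in (("blue_marker_center",.088),("opening",.085),("knob_grip",.192)):
        for r in ctrl.place_of(n,l)[:2]: print(n,l,r["score"],r["centre"],at_z(n,r["centre"],z))
a=cv2.imread('pics/top3.png')[140:300,200:360]; b=cv2.imread('pics/side3.png')[120:280,190:350]
cv2.imwrite('pics/c3.png',cv2.resize(cv2.hconcat([a,b]),(800,400)))
E
```

```text
time_s: 10.42
ee_pos: [0.558, -0.0064, 0.3184]
eef_rot: [3.141, -0.0, -1.542]
force: [-0.4, -0.4, -0.2]
grip_width: 0.0468
top opening 0.86 [284.5, 228.8] [ 0.4811 -0.0063  0.085 ]
side blue_marker_center 0.42 [287.8, 213.4] [ 0.4859 -0.0238  0.088 ]
side opening 0.71 [289.6, 214.2] [ 0.4802 -0.0247  0.085 ]
side opening 0.35 [257.4, 341.2] [0.5112 0.5334 0.085 ]
side knob_grip 0.93 [263.6, 186.1] [ 0.5611 -0.0005  0.192 ]
```

View pics/c3.png

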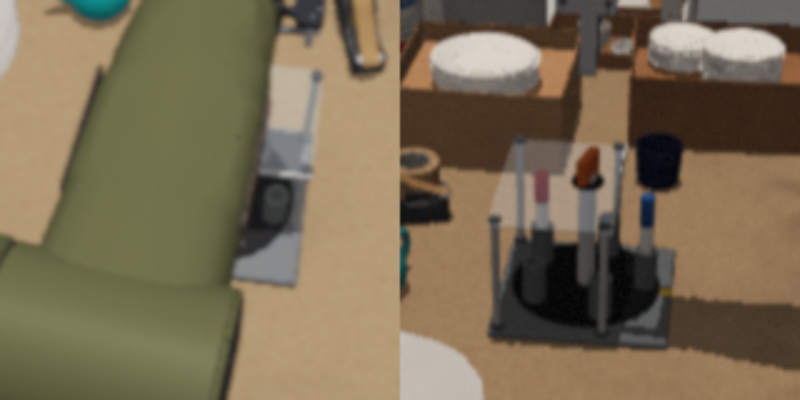

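Blue now stands at the front (side crop (648,215)) and red is at the back under the roof, with the carousel clicked in. Next, the cap's x from the side view.

Run:
```python
from h import *
np.set_printoptions(precision=4,suppress=True)
im=cv2.imread("pics/side3.png"); hsv=cv2.cvtColor(im,cv2.COLOR_BGR2HSV)
k=cv2.inRange(hsv,(100,110,40),(125,255,255)); m=np.zeros_like(k); m[180:225,280:300]=k[180:225,280:300]
v,u=np.nonzero(m); print(u.mean(),v.mean(),v.min(),v.max(),len(u))
for x in (.478,.481,.484,.487): print(x,proj("side",np.array([x,-.008,.13])),proj("side",np.array([x,-.008,.151])))
for x in(.556,.559,.562): print(x,proj("side",np.array([x,-.006,.192])))
```

```text
288.52 203.5 197 210 50
0.478 [290.4952 204.5883] [290.7773 198.6548]
0.481 [289.5196 204.5174] [289.7952 198.5843]
0.484 [288.5442 204.4466] [288.8134 198.5138]
0.487 [287.569  204.3758] [287.8318 198.4433]
0.556 [265.4834 185.3478]
0.559 [264.4944 185.2783]
0.562 [263.5057 185.2088]
```

```bash
python3 -m inch '[0,3.7,0,0,0,0,0.5,0,3.7,0,0,0,0,0.5,0,0,4,0,0,0,0.5,0,0,4,0,0,0,0.5,0,0,4,0,0,0,0.5,0,0,4,0,0,0,0.5,0,0,2.2,0,0,0,0.5,0,0,2,0,0,0,0.5,0,0,0,0,0,0,0.5]' && python3 -m inch '[0,0,0,0,0,0,0,0,0,0,0,0,0,0,0,0,0,0,0,0,0,0,0,0,0,0,0,0]' 15; python3 -c "
from h import *
print(ctrl.get_obs()['moment'])
snap('side','side4.png');cv2.imwrite('pics/c4.png',cv2.resize(cv2.imread('pics/side4.png')[120:270,210:360],(600,600)))"
```

```text
time_s: 11.95
ee_pos: [0.4835, -0.0083, 0.1155]
eef_rot: [3.139, 0.0, -1.542]
force: [0.4, -0.3, 0.9]
grip_width: 0.047
time_s: 12.45
ee_pos: [0.4843, -0.0083, 0.1169]
eef_rot: [-3.141, -0.0, -1.543]
force: [0.2, 0.2, 3.3]
grip_width: 0.0183
[0.04254163 0.18674511 0.01316099]
```

View pics/c4.png

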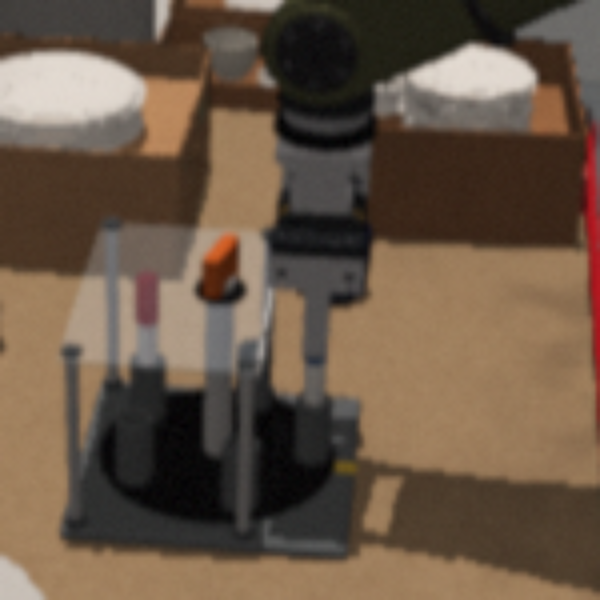

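The cap is gripped at 18.3 mm. Lifting.

```bash
python3 -m inch '[0,0,-1,0,0,0,0,0,0,-1.5,0,0,0,0,0,0,-1.5,0,0,0,0,0,0,-1.5,0,0,0,0,0,0,-1.5,0,0,0,0,0,0,-1.5,0,0,0,0,0,0,-1.5,0,0,0,0,0,0,0,0,0,0,0,0,0,0,0,0,0,0,0,0,-2,0,0,0,0,0,0,-2,0,0,0,0,0,0,-2,0,0,0,0,0,0,-2,0,0,0,0,0,0,-2,0,0,0,0,0,0,-2,0,0,0,0,0,0,0,0,0,0,0]' 25; python3 -m inch '[0,0,0,0.08,0,0,0,0,0,0,0.08,0,0,0,0,0,0,0.08,0,0,0,0,0,0,0.08,0,0,0,0,0,0,0.08,0,0,0,0,0,0,0.08,0,0,0,0,0,0,0.08,0,0,0,0,0,0,0.08,0,0,0,0,0,0,0.08,0,0,0,0,0,0,0.08,0,0,0,0,0,0,0,0,0,0,0,0,0,0,0,0,0]'
python3 - <<'E'
from h import *
np.set_printoptions(precision=4,suppress=True)
snap('side','side5.png');cv2.imwrite('pics/c5.png',cv2.resize(cv2.imread('pics/side5.png')[60:260,190:390],(600,600)))
print(ctrl.place_of('side','blue_marker_center')[:2])
o=ctrl.get_obs(); print(o['force'],o['eef_rot'])
E
```

```text
time_s: 14.5
ee_pos: [0.4844, -0.0084, 0.3367]
eef_rot: [-3.14, -0.0, -1.543]
force: [-0.4, 0.0, -0.8]
grip_width: 0.0176
time_s: 16.0
ee_pos: [0.4841, -0.0084, 0.3361]
eef_rot: [-2.344, 0.0, -1.543]
force: [0.6, -1.1, -0.7]
grip_width: 0.0178
[{'centre': [288.6, 144.8], 'score': 0.62}]
[ 0.9792  0.0578 -0.8042] [-2.3428  0.     -1.5429]
```

View pics/c5.png

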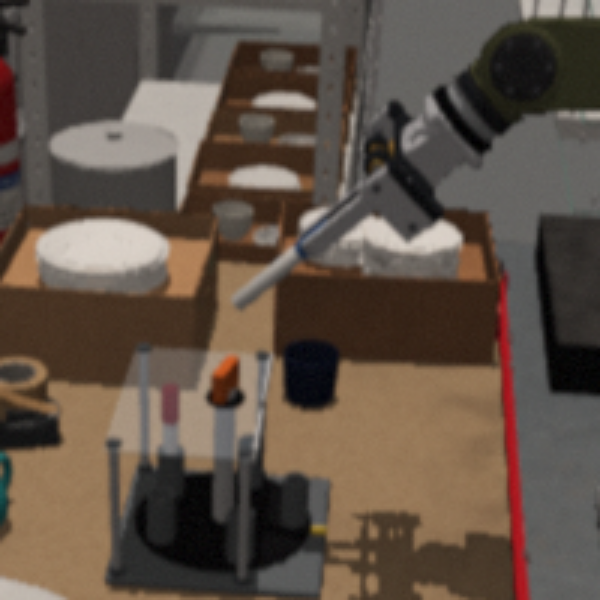

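The marker is held in line with the fingers: the barrel runs from crop (300,255) to (237,303), a lean of about 46–48°, well clear of the stand. The front tube is empty and red is still in its tube. I'll let it settle, check for drift, then hand in.

```bash
python3 -m inch '[0,0,0,0,0,0,0,0,0,0,0,0,0,0,0,0,0,0,0,0,0,0,0,0,0,0,0,0,0,0,0,0,0,0,0,0,0,0,0,0,0,0]'
python3 - <<'E'
from h import *
a=cv2.imread('pics/side5.png').astype(int)[120:175,255:300]; im,_=snap('side','side6.png')
b=im[:,:,::-1].astype(int)[120:175,255:300]; print(abs(a-b).mean(),abs(a-b).max())
o=ctrl.get_obs(); print(o['grip_width'],abs(o['joint_vel']).max())
print(ctrl.hand_in())
E
```

```text
time_s: 16.85
ee_pos: [0.4841, -0.0083, 0.3365]
eef_rot: [-2.342, -0.0, -1.543]
force: [0.6, 0.6, -0.7]
grip_width: 0.018
1.6688215488215488 14
0.01779474640366348 0.0024110049870083197
the job is handed in; nothing more can be done
None
```

I turned the carousel one click (+1.257 rad), lifted the blue marker out of the front tube, and tipped it. I handed in at about 17 s while still holding it; the hand-in reports no verdict.

- **Carousel:** after I let go of the knob, the picture showed blue at the open front and red in its tube under the roof. I judged the carousel clicked in from the picture and the near-zero twist on the tool, since the joint angle isn't readable.
- **Marker:** it leans about 46–48° in the side view, in line with the tool's own 45.7° tilt. Its centre is roughly 0.31 m above the worktop, well clear of the stand. Height and lean come from the tool pose and one side view, not from two cameras.
- **Hold:** the jaws are at 17.8 mm with a 25 N grip. Two pictures about 0.9 s apart showed no visible movement of the marker.
- **Other objects:** the mug looked unmoved in the side pictures. I did not re-measure the mug, pad or cutter, but the arm passed well above them with no contact force.
- **What disagreed:** the image estimates of the stand differed by a few mm. Gripping the knob showed a 14 N side push from a roughly 2 mm error, which I corrected before turning.

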